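# Gauge the depth of a blind dowel hole

### The job

Check how deep the dowel hole in the wooden rail was drilled: pick up the depth gauge, set its beam flat on the rail over the hole, then push the rod down until you feel it stop on the bottom of the hole. Push gently, so that the rod does not dent the wood. Leave the gauge standing on the rail like that, beam flat and rod on the bottom, so that I can read it.

Things in the scene. Friction and masses are not known exactly. Their poses are not given: they have to be found in the camera images.
- rail: Loose pale wooden table rail, about 0.65 kg, flat on the bench: 200 long (x axis) x 70 wide (y) x 60 mm high (z), with a tenon 50 wide x 22 mm thick standing 31 mm out of its +x end. Origin: centre of its underside. Two dark 4 mm dots on top are screw pilot holes, not to be gauged.
- hole (a point): Centre of the mouth of the rail's blind dowel hole, in its top face 60 mm above the bench, 35 mm from the rail's middle towards the tenon, amid a pencil cross; z up. Hole 10 mm across, 1 mm chamfer, straight down; depth unknown, between 16 and 43 mm. The fibrous wood at its bottom gives about 1 mm for 12 N; over 30 N between gauge and rail, the gauge's 5 N weight included, dents the wood.
- gauge: Loose steel depth gauge, 0.5 kg, standing on its flat beam, 110 long (x axis) x 30 wide (y) x 18 mm high (z), with a boss (23 mm across, top 26 mm above the underside) in its middle, through which an upright 8 mm rod slides. Origin: centre of the beam's underside, on the rod's axis; z up along the rod.
- knob (a point): Centre of the knob on top of the gauge's rod, an upright cylinder 18 mm across and 22 mm high (its bottom 11 mm below this point). It stands 107 mm above the beam's underside with the rod drawn up fully, which is a stop on which the beam hangs: the gauge can be lifted by the knob. The rod slides down 55 mm from there and keeps any place by a drag of about 2.5 N.
- tip (a point): Lower end of the gauge's rod (8 mm diameter, so 1 mm of play all round in the hole), 101 mm below the centre of the knob, on the rod's axis; the end is bevelled, 1.2 mm in over 2 mm. It starts drawn up, 1 to 6 mm inside the beam.

How it is judged:
By the outcome, as a careful person would: the job done as asked, in the order asked, and still so for the second after the job is handed in, with the robot touching nothing.
It also fails if it takes over 38 s, if anything falls off the work surface, if the arm or the gripper's body presses on something with over 40 N, if the wrist force passes 120 N, or if a joint passes its speed limit or range.

### The arm

A 6-joint arm with a two-finger parallel gripper is mounted at the origin on a cart in front of the work surface, level with it; the furniture and walls round the work are solid. World frame = base frame: x ahead of the robot, y to its left, z up, the work surface at z = 0. Lengths are in mm, angles in rad, forces in N, time in s.
With the tool pointing down it reaches from about 350 to 975 mm from the base axis. Payload 7.1 kg.
Tool frame: the origin (TCP) lies at the very end of the fingers, on their centre line; the grasp point (between the pads) lies ctrl.hold_point_z behind it (ctrl.hold_point_z is the distance from the TCP to the grasp point, in mm); z points along the fingers, y is the line along which they close (so a half turn about z gives the same grasp; the last joint's range is limited). The gripper opens to 88 mm and grips with 3 to 60 N. Pads are 20 mm wide; open, the fingers measure 115 mm over their backs; the gripper's body (75 mm by 178 mm) begins 61 mm behind the grasp point.
Start: joints at [-1.238, 0.423, 1.63, -0, 1.089, -0.019], TCP at [215.384, -586.698, 222.675] pointing down, gripper open.
Joint ranges: [-3, 3], [-0.9, 2.11], [0.09, 2.58], [-1.31, 4.45], [0.11, 2.69], [-2.54, 2.54]. Speed limits (rad/s): [2.39, 2.39, 3.01, 3.14, 3.14, 3.14].

### API

Orientations are given as a rotation vector (axis times angle).
In Python, from workcell import ctrl gives the robot as it stands. The module is installed in compiled form; this text tells all that it offers.
- The arm moves only by the shell command python3 -m creep 'ROWS'. ROWS is JSON, a list of rows, each an object with "translation": the shift along the tool's x, y, z in mm, a list of three; "angular": the turn, a rotation vector about the tool's x, y, z in rad, a list of three; "jaw": the opening, from 0 (shut) to 1 (fully open). A call has exactly 8 rows; each row is the pose to reach, as a shift and turn from the pose commanded when the call began, along the tool's axes at that moment; what a row does not reach only later rows make up. A row lasts 1/8 s, in which the tool goes at most 62.5 mm and 10.7 degrees, less where a joint would pass 70% of its speed; a pose out of reach is approached as far as the arm can. A call with a gripper value outside its range is refused whole. The fingers move at their own pace and stop on an object; the grip force is fixed at half the most. Time passes only in rows, so rows that repeat a pose let the fingers close, or fill a call up. It gives the time, the measured TCP pose, the force, the opening and the grip force at its end, in the units of the state.
- ctrl.get_obs(): the state, without advancing time (a new reading comes with each control period).
- ctrl.get_image(name): name is "side" or "top"; returns the picture (384x512x3 uint8, red, green, blue); there is no depth.
- ctrl.camera_info(name): a dict with "camera_matrix" (3x3 intrinsics, pixels), "distortion" ([k1, k2, p1, p2, k3] as OpenCV has them; the pictures are not rectified), "world_from_camera" (4x4, takes a point from camera to world coordinates). Camera axes: x right, y up, looking along -z (the intrinsics and any distortion apply to the point x, -y, -z); pixel columns grow to the right and rows downward; lengths in mm; the calibration is good to about 2 mm. A picture is of the moment at which its call begins. camera_info takes no time and is no camera call.
- ctrl.close_job(): hands the job in; it is judged then, once.
Trained networks look in the newest picture that a camera, given by its name, has taken for a name from the list of things; names that differ only in an ending like _2 or _b are one class to them, and where a whole thing is asked for, a point or a joint stands for the part that bears it (a point fixed in the world has none). Each returns a list of dicts, best first, with "score" (0 to 1); they miss things now and then, are a little off and sometimes report something else, mostly with a low value. They report only what shows in the picture. A call takes as long as a camera call.
- ctrl.look_for(camera, label): "rect" ([left, top, right, bottom] in pixels, round what is visible of it).
The state is a dict: "t": time; "qpos": joint angles; "qvel": joint speeds; "joint_torque": joint torques, N m; "ee_pos": TCP position; "orientation": TCP orientation; "ft_force": force on the tool from outside, world axes, zero at the start; "moment": the same for the moment, N m; "width": finger opening in mm; "grasp_force": force on a finger pad.
Only numpy, scipy, OpenCV 4.12 (cv2) and the standard library are available. Lean on these libraries where they do the work, as an engineer would, in place of code of your own. Each camera call takes 0.05 s, during which the arm holds its last target. There are 200 camera calls.

## Working session

There is one attempt and no reset: what is moved stays moved. The work goes in short steps, Python scripts to look and compute and a shell command to move; the robot and the scene stay as the last step left them, time stands still between calls to the robot, and variables do not carry over. Pictures are saved under pics/ and viewed, at most 10 in all, crops included, and the job is handed in when it is done.

```bash
mkdir -p pics; cat > h.py <<'E'
import numpy as np, cv2
from workcell import ctrl
from scipy.spatial.transform import Rotation as R
def snap(c,f=None):
    im=ctrl.get_image(c)
    if f: cv2.imwrite('pics/'+f,im[:,:,::-1])
    return im
def ray(c,uv):
    i=ctrl.camera_info(c);K=np.array(i['camera_matrix'],float);D=np.array(i['distortion'],float);T=np.array(i['world_from_camera'])
    p=cv2.undistortPoints(np.array([[uv]],float),K,D)[0,0]
    d=T[:3,:3]@np.array([p[0],-p[1],-1]);return T[:3,3],d/np.linalg.norm(d)
def atz(c,uv,z):
    o,d=ray(c,uv);return o+d*(z-o[2])/d[2]
def tri(a,b):
    (o1,d1),(o2,d2)=ray('top',a),ray('side',b)
    s=np.linalg.lstsq(np.c_[d1,-d2],o2-o1,rcond=None)[0]
    p,q=o1+s[0]*d1,o2+s[1]*d2
    return (p+q)/2,np.linalg.norm(p-q)
def proj(c,P):
    i=ctrl.camera_info(c);K=np.array(i['camera_matrix'],float);D=np.array(i['distortion'],float);T=np.array(i['world_from_camera'])
    q=np.linalg.inv(T)@np.append(P,1);q=q[:3]*[1,-1,-1]
    return cv2.projectPoints(q[None],np.zeros(3),np.zeros(3),K,D)[0].ravel()
E
python3 - <<'E'
from h import *
np.set_printoptions(precision=2,suppress=True)
for c in('top','side'):
    snap(c,c+'0.png'); T=np.array(ctrl.camera_info(c)['world_from_camera']);print(c,T)
    for n in('rail','hole','gauge','knob','tip'):
        print(n,[(round(r['score'],2),np.round(r['rect'],1)) for r in ctrl.look_for(c,n)][:3])
o=ctrl.get_obs();print({k:np.round(o[k],3) for k in o},ctrl.hold_point_z)
E
```

```text
top [[   0.03    0.97   -0.24  356.43]
 [  -1.      0.03   -0.01 -174.86]
 [   0.      0.24    0.97  937.16]
 [   0.      0.      0.      1.  ]]
rail [(0.62, array([153.1, 124.6, 221.2, 227.5]))]
hole [(0.79, array([153.2, 124.9, 227.1, 227.1]))]
gauge [(0.65, array([335.1, 191.4, 367.6, 238.7]))]
knob [(0.49, array([354. , 204.1, 363.9, 212.5]))]
tip [(0.59, array([352.4, 202.1, 366.9, 212.8]))]
side [[ -0.86   0.28  -0.43 187.27]
 [ -0.51  -0.43   0.74 473.45]
 [  0.02   0.86   0.51 537.52]
 [  0.     0.     0.     1.  ]]
rail [(0.85, array([131.5, 202.9, 231.8, 311.7]))]
hole [(0.77, array([135.1, 205.9, 232.3, 312. ]))]
gauge [(0.6, array([290.7, 131.7, 345.5, 191.5]))]
knob [(0.58, array([315. , 132.6, 324.2, 175.1]))]
tip [(0.49, array([315. , 134.4, 323.5, 172.9]))]
{'t': np.float64(0.6), 'qpos': array([-1.24,  0.42,  1.63,  0.  ,  1.09, -0.02]), 'qvel': array([-0., -0.,  0.,  0., -0.,  0.]), 'joint_torque': array([  0.  , -54.43, -27.39,   0.07,   0.02,  -0.  ]), 'ee_pos': array([ 215.4 , -586.71,  222.71]), 'orientation': array([3.09, 0.55, 0.  ]), 'ft_force': array([ 0.08,  0.59, -0.84]), 'moment': array([-0.06, -0.02, -0.02]), 'grasp_force': np.float64(0.0), 'width': np.float64(88.025)} 18.700000000000003
```

View pics/top0.png

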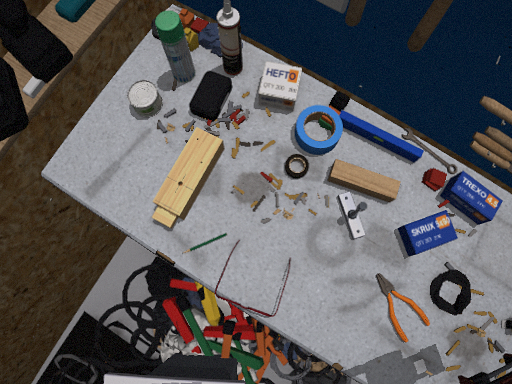

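View pics/side0.png

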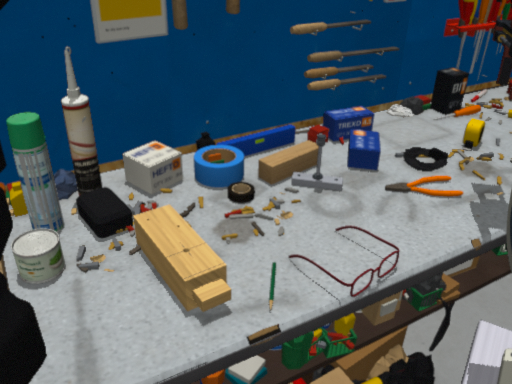

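The top view shows the rail around (190,175), with its tenon at lower left, and the gauge at (352,215) with the knob at (359,208). In the side view the rail is at (180,255) and the gauge knob at (319,138). I'll zoom in on both.

```bash
python3 - <<'E'
from h import *
t=cv2.imread('pics/top0.png');s=cv2.imread('pics/side0.png')
def crop(im,x,y,w,h,k): return cv2.resize(im[y:y+h,x:x+w],None,fx=k,fy=k,interpolation=cv2.INTER_CUBIC)
a=np.hstack([crop(t,145,120,85,110,5),crop(t,330,185,45,110,5)[:550]])
b=np.hstack([crop(s,130,200,105,115,5),crop(s,285,125,54,115,5)])
cv2.imwrite('pics/topc.png',a);cv2.imwrite('pics/sidec.png',b);print(a.shape,b.shape)
E
```

```text
(550, 650, 3) (575, 795, 3)
```

View pics/topc.png

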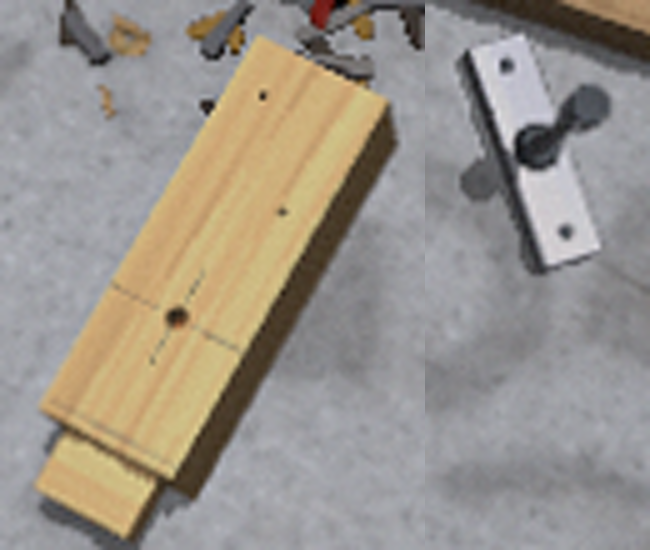

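View pics/sidec.png

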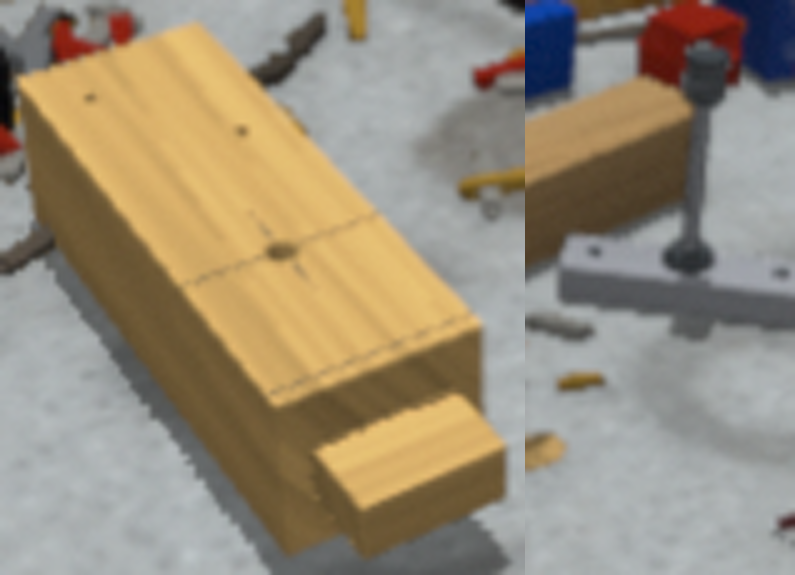

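Top crop: hole at (178,317), rail top corners (262,36), (390,103), (177,482), (42,410), knob centre about (583,110), beam top corners (468,48), (524,35), (600,247), (545,268). Side crop: hole at (283,251), knob centre at (706,74), rail corners (18,78), (197,20), (482,325), (277,405).

```bash
python3 - <<'E'
from h import *
np.set_printoptions(precision=1,suppress=True)
T=lambda x,y,ox=145,oy=120:((x+.5)/5-.5+ox,(y+.5)/5-.5+oy)
S=lambda x,y,ox=130,oy=200:T(x,y,ox,oy)
print('hole',tri(T(178,317),S(283,251)), atz('top',T(178,317),60),atz('side',S(283,251),60))
print('knob',tri(T(158,110,330,185),S(181,74,285,125)),atz('top',T(158,110,330,185),107),atz('side',S(181,74,285,125),107))
tc=[(262,36),(390,103),(177,482),(42,410)];sc=[(18,78),(197,20),(482,325),(277,405)]
# far-left top corner / ordering check by geometry
a=np.array([atz('top',T(*p),60)[:2] for p in tc]);b=np.array([atz('side',S(*p),60)[:2] for p in sc])
print('rail top',a,'side',b)
g=np.array([atz('top',T(x-425,y,330,185),18)[:2] for x,y in[(468,48),(524,35),(600,247),(545,268)]])
print('beam',g,g.mean(0))
ang=lambda v:np.degrees(np.arctan2(v[1],v[0]))
for r in(a,b): print('rail ang',[ang(r[i]-r[j]) for i,j in((2,1),(3,0))],r.mean(0))
print('beam ang',ang(g[2]-g[1]),ang(g[3]-g[0]))
print('boss top z26',atz('top',T(537-425,145,330,185),26),atz('side',S(690-525,255,285,125),24))
E
```

```text
hole (array([582.1,   0.2,  58.7]), np.float64(0.1826949603689003)) [581.7  -0.1  60. ] [581.1   1.5  60. ]
knob (array([ 530.8, -393.2,  107.7]), np.float64(0.868561326282599)) [ 530.6 -393.6  107. ] [ 531.8 -394.7  107. ]
rail top [[718.  -28.6]
 [686.4 -90.2]
 [506.7  -5.3]
 [537.   58. ]] side [[718.1 -26.4]
 [689.3 -88.9]
 [508.4  -1.7]
 [538.8  59.8]]
beam [[ 577.3 -363.1]
 [ 584.4 -389.8]
 [ 485.1 -423.3]
 [ 474.8 -397.4]] [ 530.4 -393.4]
rail ang [np.float64(154.71310510042179), np.float64(154.42935449695264)] [612.  -16.5]
rail ang [np.float64(154.2757672890161), np.float64(154.33414815678498)] [613.6 -14.3]
beam ang -161.35322883247193 -161.48484562733458
boss top z26 [ 530.5 -392.9   26. ] [ 529.  -389.2   24. ]
```

```bash
cat >> h.py <<'E'
def rel(P,yaw=None):
    o=ctrl.get_obs();r=R.from_rotvec(o['orientation']);np.set_printoptions(precision=2,suppress=True)
    print('t',o['t'],'pos',np.array(o['ee_pos']),'q',np.array(o['qpos']),'F',np.array(o['ft_force']),'w',o['width'])
    M=r.as_matrix();print('yaw',np.degrees(np.arctan2(M[1,0],M[0,0])),'zaxis',M[:,2])
    print('rel',r.inv().apply(np.array(P)-o['ee_pos']))
    if yaw is not None:
        t=R.from_euler('z',yaw,degrees=True)*R.from_euler('x',180,degrees=True);print('rot',(r.inv()*t).as_rotvec())
E
python3 - <<'E'
from h import *
rel([531,-393.7,140],18.6)
E
```

```text
t 0.6 pos [ 215.4  -586.71  222.71] q [-1.24  0.42  1.63  0.    1.09 -0.02] F [ 0.08  0.59 -0.84] w 88.02500917586154
yaw 20.156426425519125 zaxis [ 0. -0. -1.]
rel [362.78 -72.44  82.71]
rot [ 0.   -0.    0.03]
```

```bash
python3 -m creep '[{"translation":[55,-11,0],"angular":[0,0,0],"jaw":1},{"translation":[110,-22,0],"angular":[0,0,0.03],"jaw":1},{"translation":[165,-33,10],"angular":[0,0,0.03],"jaw":1},{"translation":[220,-44,20],"angular":[0,0,0.03],"jaw":1},{"translation":[275,-55,35],"angular":[0,0,0.03],"jaw":1},{"translation":[330,-66,60],"angular":[0,0,0.03],"jaw":1},{"translation":[362.8,-72.4,80],"angular":[0,0,0.03],"jaw":1},{"translation":[362.8,-72.4,82.7],"angular":[0,0,0.03],"jaw":1}]'
python3 - <<'E'
from h import *
rel([531,-393.7,88.5],18.6)
E
```

```text
t: 1.6
ee_pos: [532.2, -391.6, 138.2]
orientation: [-3.098, -0.508, 0.002]
ft_force: [-0.4, -0.4, 1.0]
width: 88.1
grasp_force: 0.0
t 1.6 pos [ 532.15 -391.6   138.25] q [-0.65  0.57  1.6   0.    0.97  0.59] F [-0.44 -0.43  1.05] w 88.10133325332657
yaw 18.631572264372842 zaxis [-0.  0. -1.]
rel [-1.71  1.73 49.75]
rot [-0.  0.  0.]
```

```bash
python3 -m creep '[{"translation":[0,0,15],"angular":[0,0,0],"jaw":1},{"translation":[0,0,34],"angular":[0,0,0],"jaw":1},{"translation":[0,0,51.5],"angular":[0,0,0],"jaw":1},{"translation":[0,0,51.5],"angular":[0,0,0],"jaw":1},{"translation":[0,0,51.5],"angular":[0,0,0],"jaw":0.5},{"translation":[0,0,51.5],"angular":[0,0,0],"jaw":0},{"translation":[0,0,51.5],"angular":[0,0,0],"jaw":0},{"translation":[0,0,51.5],"angular":[0,0,0],"jaw":0}]'
python3 - <<'E'
from h import *
rel([531,-393.7,88.5],18.6)
a=snap('top');b=snap('side')
k=lambda im,x,y,w,h:cv2.resize(im[y:y+h,x:x+w,::-1],None,fx=4,fy=4,interpolation=cv2.INTER_CUBIC)
cv2.imwrite('pics/g1.png',np.hstack([k(a,300,160,95,110),k(b,270,90,95,110)]))
E
```

```text
t: 2.6
ee_pos: [531.2, -393.8, 88.9]
orientation: [3.101, 0.503, 0.001]
ft_force: [0.4, 0.2, -0.4]
width: 51.4
grasp_force: 0.0
t 2.6 pos [ 531.21 -393.77   88.85] q [-0.66  0.64  1.62  0.    0.89  0.59] F [ 0.38  0.21 -0.41] w 51.426090717945385
yaw 18.444196065310894 zaxis [ 0. -0. -1.]
rel [-0.18 -0.14  0.35]
rot [ 0. -0. -0.]
```

View pics/g1.png

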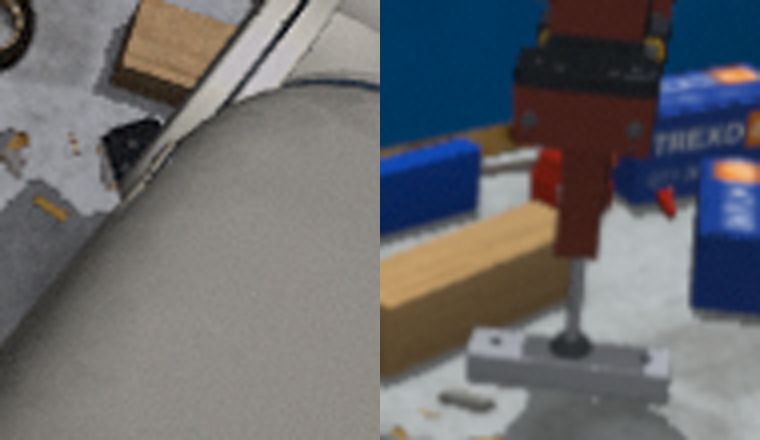

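```bash
python3 -m creep '[{"translation":[0,0,0],"angular":[0,0,0],"jaw":0},{"translation":[0,0,0],"angular":[0,0,0],"jaw":0},{"translation":[0,0,0],"angular":[0,0,0],"jaw":0},{"translation":[0,0,0],"angular":[0,0,0],"jaw":0},{"translation":[0,0,0],"angular":[0,0,0],"jaw":0},{"translation":[0,0,0],"angular":[0,0,0],"jaw":0},{"translation":[0,0,-3],"angular":[0,0,0],"jaw":0},{"translation":[0,0,-10],"angular":[0,0,0],"jaw":0}]'
python3 - <<'E'
from h import *
rel([581.4,0.3,168],-25.6)
E
```

```text
t: 3.7
ee_pos: [530.2, -393.0, 97.8]
orientation: [-3.099, -0.503, 0.003]
ft_force: [1.1, -0.3, -5.1]
width: 17.3
grasp_force: 30.0
t 3.7 pos [ 530.23 -393.     97.77] q [-0.66  0.62  1.62  0.    0.9   0.59] F [ 1.12 -0.32 -5.05] w 17.34319742462352
yaw 18.438785481345104 zaxis [-0.  0. -1.]
rel [ 172.85 -357.07  -69.7 ]
rot [-0.    0.    0.77]
```

```bash
python3 -m creep '[{"translation":[0,0,-20],"angular":[0,0,0],"jaw":0},{"translation":[0,0,-50],"angular":[0,0,0],"jaw":0},{"translation":[10,-20,-75],"angular":[0,0,0.06],"jaw":0},{"translation":[28,-57,-85],"angular":[0,0,0.16],"jaw":0},{"translation":[50,-103,-85],"angular":[0,0,0.28],"jaw":0},{"translation":[73,-150,-85],"angular":[0,0,0.4],"jaw":0},{"translation":[95,-196,-85],"angular":[0,0,0.52],"jaw":0},{"translation":[117,-241,-85],"angular":[0,0,0.62],"jaw":0}]'
python3 - <<'E'
from h import *
# commanded pose: 
c=np.array([531,-393.7,98.5]);r=R.from_euler('z',18.6,degrees=True)*R.from_euler('x',180,degrees=True)
p=c+r.apply([117,-241,-85]);r2=r*R.from_rotvec([0,0,.62])
print(p,r2.inv().apply(np.array([581.4,0.3,175])-p))
rel([581.4,0.3,175],-25.6)
E
```

```text
t: 4.7
ee_pos: [566.1, -126.5, 185.1]
orientation: [3.106, -0.472, 0.003]
ft_force: [1.5, 0.5, -5.8]
width: 17.0
grasp_force: 30.0
[ 565.01971043 -127.969574    183.5       ] [ -21.66739257 -127.48302475    8.5       ]
t 4.7 pos [ 566.11 -126.48  185.07] q [-0.24  0.4   1.76  0.    0.98  1.63] F [ 1.47  0.53 -5.84] w 16.965375933579907
yaw -17.291639330723417 zaxis [ 0. -0. -1.]
rel [ -23.1  -125.59   10.05]
rot [-0.   -0.    0.15]
```

Finish at TCP z 168, leaving about 19 mm of clearance above the rail.

```bash
python3 -m creep '[{"translation":[-7,-40,0],"angular":[0,0,0.07],"jaw":0},{"translation":[-13,-78,2],"angular":[0,0,0.11],"jaw":0},{"translation":[-18,-108,5],"angular":[0,0,0.15],"jaw":0},{"translation":[-21,-122,9],"angular":[0,0,0.15],"jaw":0},{"translation":[-21.7,-127.5,13],"angular":[0,0,0.15],"jaw":0},{"translation":[-21.7,-127.5,15.5],"angular":[0,0,0.15],"jaw":0},{"translation":[-21.7,-127.5,15.5],"angular":[0,0,0.15],"jaw":0},{"translation":[-21.7,-127.5,15.5],"angular":[0,0,0.15],"jaw":0}]'
python3 - <<'E'
from h import *
rel([581.4,0.3,168],-25.6)
a=snap('top');b=snap('side')
cv2.imwrite('pics/s2raw.png',b[:,:,::-1])
k=lambda im,x,y,w,h:cv2.resize(im[y:y+h,x:x+w,::-1],None,fx=5,fy=5,interpolation=cv2.INTER_CUBIC)
cv2.imwrite('pics/g2.png',np.hstack([k(a,140,115,45,120),k(b,125,150,115,120)]))
E
```

```text
t: 5.7
ee_pos: [582.5, -0.6, 168.0]
orientation: [3.063, -0.7, 0.0]
ft_force: [0.1, -0.5, -4.3]
width: 17.3
grasp_force: 30.0
t 5.7 pos [582.52  -0.62 168.01] q [-0.02  0.43  1.77 -0.    0.95  2.  ] F [ 0.13 -0.55 -4.3 ] w 17.276892013542895
yaw -25.732669159158235 zaxis [-0. -0. -1.]
rel [-1.41 -0.35  0.01]
rot [ 0. -0. -0.]
```

View pics/g2.png

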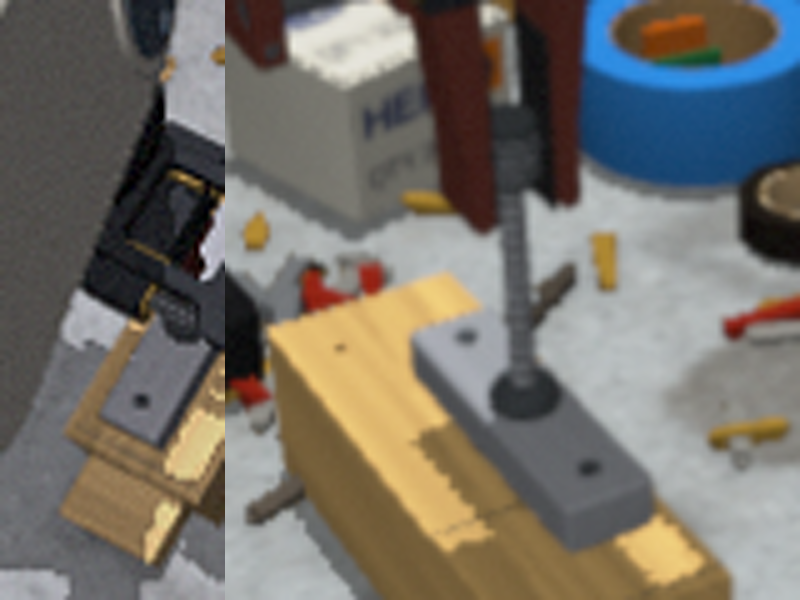

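The side view shows the beam hanging level over the rail, aligned with it, with its screw holes at crop (466,336) and (588,467). The top view shows the tenon-side screw hole at (141,401). I'll compare these with the dowel hole's place in the same cameras.

```bash
python3 - <<'E'
from h import *
np.set_printoptions(precision=1,suppress=True)
c=lambda x,y,ox,oy:((x+.5)/5-.5+ox,(y+.5)/5-.5+oy)
s1=c(588-225,467,125,150);s0=c(466-225,336,125,150);t1=c(141,401,140,115)
print('tri',tri(t1,s1))
for z in(96.5,97.5):
    A=atz('side',s0,z);B=atz('side',s1,z);T=atz('top',t1,z);print(z,A,B,T,'mid',(A+B)/2,'len',np.linalg.norm(A-B),'ang',np.degrees(np.arctan2(*(B-A)[1::-1])))
    print(' boss base',atz('side',c(524-225,398,125,150),z))
print('hole: top',atz('top',(180.2,183.0),60),'side',atz('side',(186.2,249.8),60))
# edges of beam in top view: mid of short edge at the tenon end, initial beam hole spacing
T=lambda x,y:((x+.5)/5-.5+330,(y+.5)/5-.5+185)
P=atz('top',T(507-425,65),18);Q=atz('top',T(566-425,232),18);print('init screws',P,Q,(P+Q)/2,np.linalg.norm(P-Q))
print('corners top',[atz('top',c(x,y,140,115),97) for x,y in((103,403),(160,443))])
rel([581.4,.3,168],-25.6)
E
```

```text
tri (array([545.5,  17.4,  97.9]), np.float64(0.9265729066686972))
96.5 [621.  -18.7  96.5] [547.2  16.   96.5] [545.4  17.5  96.5] mid [584.1  -1.4  96.5] len 81.56172828882761 ang 154.8263452010648
 boss base [584.6  -1.7  96.5]
97.5 [620.  -17.6  97.5] [546.4  17.   97.5] [545.2  17.2  97.5] mid [583.2  -0.3  97.5] len 81.37678844602772 ang 154.8263452010648
 boss base [583.7  -0.6  97.5]
hole: top [581.7  -0.1  60. ] side [581.1   1.5  60. ]
init screws [ 569.7 -381.4   18. ] [ 491.7 -407.5   18. ] [ 530.7 -394.5   18. ] 82.24288995305075
corners top [array([543.9,  33.8,  97. ]), array([527.3,   7.7,  97. ])]
t 5.8 pos [582.57  -0.37 168.08] q [-0.02  0.43  1.77 -0.    0.95  2.  ] F [ 0.05  0.32 -5.15] w 17.296000581642794
yaw -25.72084300568154 zaxis [ 0. -0. -1.]
rel [-1.35 -0.09  0.08]
rot [-0. -0. -0.]
```

```bash
python3 -m creep '[{"translation":[-1,0,6],"angular":[0,0,0],"jaw":0},{"translation":[-1,0,12],"angular":[0,0,0],"jaw":0},{"translation":[-1,0,15],"angular":[0,0,0],"jaw":0},{"translation":[-1,0,17],"angular":[0,0,0],"jaw":0},{"translation":[-1,0,18.5],"angular":[0,0,0],"jaw":0},{"translation":[-1,0,20],"angular":[0,0,0],"jaw":0},{"translation":[-1,0,21.2],"angular":[0,0,0],"jaw":0},{"translation":[-1,0,22.2],"angular":[0,0,0],"jaw":0}]'
python3 - <<'E'
from h import *
rel([580.5,.7,145.8],-25.6)
a=snap('top');b=snap('side')
k=lambda im,x,y,w,h:cv2.resize(im[y:y+h,x:x+w,::-1],None,fx=5,fy=5,interpolation=cv2.INTER_CUBIC)
cv2.imwrite('pics/g3.png',np.hstack([k(a,140,115,45,120),k(b,125,150,115,120)]))
E
```

```text
t: 6.8
ee_pos: [581.8, 0.6, 146.3]
orientation: [-3.063, 0.698, -0.001]
ft_force: [-2.2, -0.3, 2.2]
width: 17.1
grasp_force: 30.0
t 6.8 pos [581.83   0.6  146.29] q [-0.02  0.46  1.78 -0.    0.9   2.  ] F [-2.16 -0.27  2.15] w 17.079769608531198
yaw -25.67494569774443 zaxis [ 0. -0. -1.]
rel [-1.24  0.49  0.49]
rot [-0. -0. -0.]
```

View pics/g3.png

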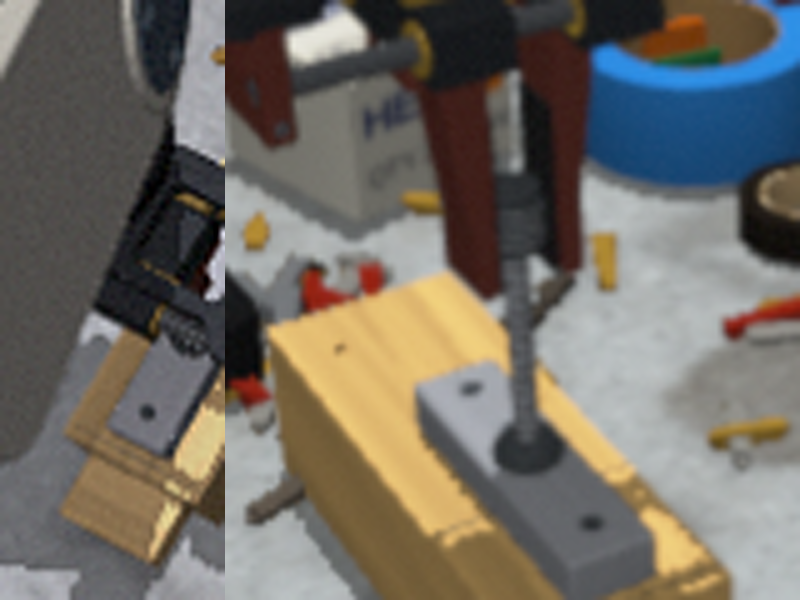

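The force has gone from −5 to +2 N, so the beam rests on the rail. The beam screws are now at side crop (471,389) and (591,522), and top crop (147,412).

```bash
python3 - <<'E'
from h import *
np.set_printoptions(precision=1,suppress=True)
c=lambda x,y,ox,oy:((x+.5)/5-.5+ox,(y+.5)/5-.5+oy)
s1=c(591-225,522,125,150);s0=c(471-225,389,125,150);t1=c(147,412,140,115)
print('tri',tri(t1,s1))
A=atz('side',s0,78);B=atz('side',s1,78);T=atz('top',t1,78);u=(B-A)/np.linalg.norm(B-A)
print(A,B,T,'side mid',(A+B)/2,'top mid',T-41*u,np.linalg.norm(A-B))
print('hole: top',atz('top',(180.2,183.0),60),'side',atz('side',(186.2,249.8),60))
# did the rail move? match its tenon-side corner patch between pictures
x0,y0=cv2.imread('pics/side0.png'),snap('side')[:,:,::-1]
for n,(x,y,w,h) in {'tenon':(190,275,45,40),'farend':(130,205,25,25)}.items():
    m=cv2.matchTemplate(np.ascontiguousarray(y0[y-4:y+h+4,x-4:x+w+4]),x0[y:y+h,x:x+w],cv2.TM_CCOEFF_NORMED);print(n,m.max(),np.array(np.unravel_index(m.argmax(),m.shape))-4)
E
```

```text
tri (array([544.8,  18.6,  78.5]), np.float64(0.4285665668612943))
[618.7 -16.4  78. ] [545.5  18.1  78. ] [544.7  18.6  78. ] side mid [582.1   0.9  78. ] top mid [581.8   1.1  78. ] 80.97977091739568
hole: top [581.7  -0.1  60. ] side [581.1   1.5  60. ]
tenon 0.6904282 [0 0]
farend 0.99929446 [0 0]
```

```bash
python3 -m creep '[{"translation":[0,0,1],"angular":[0,0,0],"jaw":0},{"translation":[0,0,2],"angular":[0,0,0],"jaw":0},{"translation":[0,0,2.8],"angular":[0,0,0],"jaw":0},{"translation":[0,0,3.4],"angular":[0,0,0],"jaw":0},{"translation":[0,0,4],"angular":[0,0,0],"jaw":0},{"translation":[0,0,4.3],"angular":[0,0,0],"jaw":0},{"translation":[0,0,4.5],"angular":[0,0,0],"jaw":0},{"translation":[0,0,4.5],"angular":[0,0,0],"jaw":0}]'
```

```text
t: 7.95
ee_pos: [581.7, 0.6, 141.3]
orientation: [-3.063, 0.698, -0.0]
ft_force: [-0.8, -1.1, 1.8]
width: 17.3
grasp_force: 30.0
```

```bash
python3 -m creep '[{"translation":[0,0,0.3],"angular":[0,0,0],"jaw":0},{"translation":[0,0,0.6],"angular":[0,0,0],"jaw":0},{"translation":[0,0,0.9],"angular":[0,0,0],"jaw":0},{"translation":[0,0,1.2],"angular":[0,0,0],"jaw":0},{"translation":[0,0,1.5],"angular":[0,0,0],"jaw":0},{"translation":[0,0,1.5],"angular":[0,0,0],"jaw":0},{"translation":[0,0,1.5],"angular":[0,0,0],"jaw":0},{"translation":[0,0,1.5],"angular":[0,0,0],"jaw":0}]'
```

```text
t: 8.95
ee_pos: [581.7, 0.6, 139.8]
orientation: [-3.063, 0.698, -0.0]
ft_force: [0.2, -1.1, 2.1]
width: 16.9
grasp_force: 30.0
```

```bash
python3 -m creep '[{"translation":[0,0,0.3],"angular":[0,0,0],"jaw":0},{"translation":[0,0,0.6],"angular":[0,0,0],"jaw":0},{"translation":[0,0,0.9],"angular":[0,0,0],"jaw":0},{"translation":[0,0,1.2],"angular":[0,0,0],"jaw":0},{"translation":[0,0,1.5],"angular":[0,0,0],"jaw":0},{"translation":[0,0,1.8],"angular":[0,0,0],"jaw":0},{"translation":[0,0,2],"angular":[0,0,0],"jaw":0},{"translation":[0,0,2],"angular":[0,0,0],"jaw":0}]'
```

```text
t: 9.95
ee_pos: [581.6, 0.6, 137.8]
orientation: [-3.063, 0.698, -0.0]
ft_force: [1.0, -0.8, 1.6]
width: 17.1
grasp_force: 30.0
```

The rod is in the hole, about 5 mm deep. Next, down to about 14 mm, short of the 16 mm minimum.

```bash
python3 -m creep '[{"translation":[0,0,1.5],"angular":[0,0,0],"jaw":0},{"translation":[0,0,3],"angular":[0,0,0],"jaw":0},{"translation":[0,0,4.5],"angular":[0,0,0],"jaw":0},{"translation":[0,0,6],"angular":[0,0,0],"jaw":0},{"translation":[0,0,7.5],"angular":[0,0,0],"jaw":0},{"translation":[0,0,8.5],"angular":[0,0,0],"jaw":0},{"translation":[0,0,9],"angular":[0,0,0],"jaw":0},{"translation":[0,0,9],"angular":[0,0,0],"jaw":0}]'
```

```text
t: 10.95
ee_pos: [581.6, 0.6, 128.7]
orientation: [-3.063, 0.698, -0.0]
ft_force: [1.6, -0.4, 1.3]
width: 17.1
grasp_force: 30.0
```

```bash
python3 -m creep '[{"translation":[0,0,0.3],"angular":[0,0,0],"jaw":0},{"translation":[0,0,0.6],"angular":[0,0,0],"jaw":0},{"translation":[0,0,0.9],"angular":[0,0,0],"jaw":0},{"translation":[0,0,1.2],"angular":[0,0,0],"jaw":0},{"translation":[0,0,1.5],"angular":[0,0,0],"jaw":0},{"translation":[0,0,1.5],"angular":[0,0,0],"jaw":0},{"translation":[0,0,1.5],"angular":[0,0,0],"jaw":0},{"translation":[0,0,1.5],"angular":[0,0,0],"jaw":0}]'
```

```text
t: 11.95
ee_pos: [581.6, 0.6, 127.3]
orientation: [3.063, -0.698, 0.0]
ft_force: [2.0, -1.5, 1.1]
width: 17.4
grasp_force: 30.0
```

```bash
sleep 0.1; python3 -c "
from h import *
rel([581,0,120])"
```

```text
t 11.95 pos [581.62   0.57 127.26] q [-0.02  0.49  1.79 -0.    0.86  2.  ] F [ 2.02 -1.52  1.11] w 17.361676043515647
yaw -25.68120097822339 zaxis [ 0. -0. -1.]
rel [-0.31  0.79  7.26]
```

```bash
python3 -m creep '[{"translation":[0,0,0.3],"angular":[0,0,0],"jaw":0},{"translation":[0,0,0.6],"angular":[0,0,0],"jaw":0},{"translation":[0,0,0.9],"angular":[0,0,0],"jaw":0},{"translation":[0,0,1.2],"angular":[0,0,0],"jaw":0},{"translation":[0,0,1.5],"angular":[0,0,0],"jaw":0},{"translation":[0,0,1.5],"angular":[0,0,0],"jaw":0},{"translation":[0,0,1.5],"angular":[0,0,0],"jaw":0},{"translation":[0,0,1.5],"angular":[0,0,0],"jaw":0}]'
```

```text
t: 12.95
ee_pos: [581.6, 0.6, 125.8]
orientation: [-3.063, 0.698, -0.0]
ft_force: [0.9, -0.8, 0.7]
width: 17.3
grasp_force: 30.0
```

```bash
python3 -m creep '[{"translation":[0,0,0.3],"angular":[0,0,0],"jaw":0},{"translation":[0,0,0.6],"angular":[0,0,0],"jaw":0},{"translation":[0,0,0.9],"angular":[0,0,0],"jaw":0},{"translation":[0,0,1.2],"angular":[0,0,0],"jaw":0},{"translation":[0,0,1.5],"angular":[0,0,0],"jaw":0},{"translation":[0,0,1.5],"angular":[0,0,0],"jaw":0},{"translation":[0,0,1.5],"angular":[0,0,0],"jaw":0},{"translation":[0,0,1.5],"angular":[0,0,0],"jaw":0}]'
```

```text
t: 13.95
ee_pos: [581.7, 0.6, 124.5]
orientation: [-3.063, 0.698, -0.0]
ft_force: [0.2, -1.7, 4.9]
width: 17.4
grasp_force: 30.0
```

The force has risen to 4.9 N, which may be the bottom at about 18 mm. I'll confirm with a small step.

```bash
python3 -m creep '[{"translation":[0,0,0.1],"angular":[0,0,0],"jaw":0},{"translation":[0,0,0.2],"angular":[0,0,0],"jaw":0},{"translation":[0,0,0.3],"angular":[0,0,0],"jaw":0},{"translation":[0,0,0.4],"angular":[0,0,0],"jaw":0},{"translation":[0,0,0.5],"angular":[0,0,0],"jaw":0},{"translation":[0,0,0.5],"angular":[0,0,0],"jaw":0},{"translation":[0,0,0.5],"angular":[0,0,0],"jaw":0},{"translation":[0,0,0.5],"angular":[0,0,0],"jaw":0}]'
```

```text
t: 14.95
ee_pos: [581.7, 0.7, 124.2]
orientation: [-3.063, 0.698, -0.001]
ft_force: [-0.2, -1.5, 7.2]
width: 17.2
grasp_force: 30.0
```

```bash
python3 -m creep '[{"translation":[0,0,0.1],"angular":[0,0,0],"jaw":0},{"translation":[0,0,0.2],"angular":[0,0,0],"jaw":0},{"translation":[0,0,0.3],"angular":[0,0,0],"jaw":0},{"translation":[0,0,0.4],"angular":[0,0,0],"jaw":0},{"translation":[0,0,0.5],"angular":[0,0,0],"jaw":0},{"translation":[0,0,0.5],"angular":[0,0,0],"jaw":0},{"translation":[0,0,0.5],"angular":[0,0,0],"jaw":0},{"translation":[0,0,0.5],"angular":[0,0,0],"jaw":0}]'
```

```text
t: 15.95
ee_pos: [581.8, 0.7, 124.0]
orientation: [-3.063, 0.698, -0.001]
ft_force: [-1.0, -0.7, 9.2]
width: 17.1
grasp_force: 30.0
```

Each further step raises the force by about 2 N per 0.2 mm, which matches wood at the bottom. Now I'll release and rise.

```bash
python3 -m creep '[{"translation":[0,0,0],"angular":[0,0,0],"jaw":0.25},{"translation":[0,0,0],"angular":[0,0,0],"jaw":0.4},{"translation":[0,0,0],"angular":[0,0,0],"jaw":0.6},{"translation":[0,0,0],"angular":[0,0,0],"jaw":0.8},{"translation":[0,0,0],"angular":[0,0,0],"jaw":0.8},{"translation":[0,0,0],"angular":[0,0,0],"jaw":0.8},{"translation":[0,0,0],"angular":[0,0,0],"jaw":0.8},{"translation":[0,0,0],"angular":[0,0,0],"jaw":0.8}]'
```

```text
t: 16.95
ee_pos: [581.6, 0.6, 123.3]
orientation: [-3.063, 0.698, 0.0]
ft_force: [0.7, -0.3, -0.8]
width: 70.4
grasp_force: 0.0
```

```bash
python3 -m creep '[{"translation":[0,0,-10],"angular":[0,0,0],"jaw":0.8},{"translation":[0,0,-25],"angular":[0,0,0],"jaw":0.8},{"translation":[0,0,-45],"angular":[0,0,0],"jaw":0.8},{"translation":[0,0,-70],"angular":[0,0,0],"jaw":0.8},{"translation":[0,0,-95],"angular":[0,0,0],"jaw":0.8},{"translation":[0,0,-110],"angular":[0,0,0],"jaw":0.8},{"translation":[0,0,-120],"angular":[0,0,0],"jaw":0.8},{"translation":[0,0,-120],"angular":[0,0,0],"jaw":0.8}]'
python3 - <<'E'
from h import *
b=snap('side')
k=lambda im,x,y,w,h:cv2.resize(im[y:y+h,x:x+w,::-1],None,fx=5,fy=5,interpolation=cv2.INTER_CUBIC)
cv2.imwrite('pics/g4.png',k(b,125,150,115,120));rel([0,0,0])
E
```

```text
t: 17.95
ee_pos: [581.8, 0.6, 243.8]
orientation: [-3.063, 0.698, -0.002]
ft_force: [-0.2, 0.3, 0.1]
width: 70.5
grasp_force: 0.0
t 18.0 pos [581.43   0.61 243.08] q [-0.02  0.34  1.71  0.    1.09  2.  ] F [-0.16 -0.42 -0.63] w 70.11948602992098
yaw -25.67998782201346 zaxis [-0.  0. -1.]
rel [-523.69  252.48  243.22]
```

View pics/g4.png

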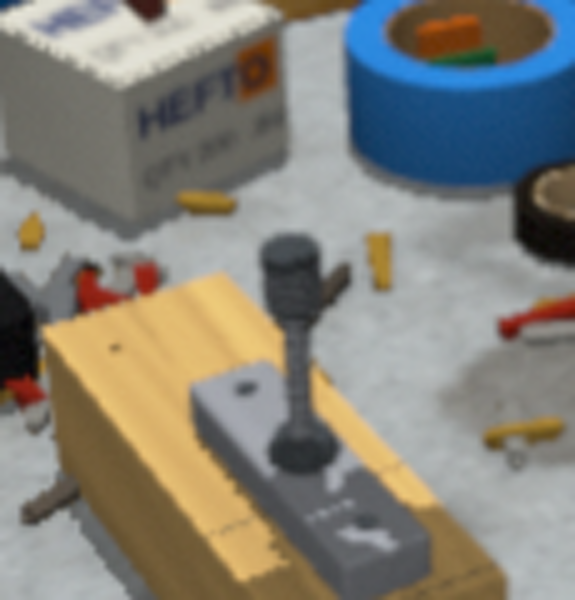

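The side view shows the gauge standing upright and flat on the rail, with the rod pushed down (knob at crop (290,277)) and the gripper clear.

```bash
python3 -c "
from workcell import ctrl
print(ctrl.close_job())"
```

```text
the job is handed in; nothing more can be done
None
```

The gauge is standing flat on the rail with its rod on the bottom of the hole, about 18 mm deep by the arm's readings, pushed with about 9 N; the job was handed in at 18 s with the gripper clear.

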